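Pack the tube box and snap the case shut

ROBOT

A 7-joint arm with a two-finger parallel gripper is mounted at the origin on a cart in front of the work surface, level with it; the furniture and walls round the work are solid. World frame = base frame: x ahead of the robot, y to its left, z up, the work surface at z = 0. Lengths are in mm, angles in rad, forces in N, time in s.
With the tool pointing down it reaches from about 400 to 875 mm from the base axis. Payload 4.4 kg.
Tool frame: the origin (TCP) lies on the centre line of the jaws, within the pads' length; the fingertips stand 25 mm ahead of it and the grasp point (between the pads) lies 6 mm ahead of it; z points along the fingers, x is the direction in which the jaws open and shut, and the axes are right-handed (so a half turn about z gives the same grasp; the last joint's range is limited). The gripper opens to 85 mm and grips with 20 to 120 N. Pads are 22 mm wide; open, the fingers measure 114 mm over their backs; the gripper's body (76 mm by 85 mm) begins 54 mm behind the grasp point. The pads swing forward as they close: fully open they stand 13 mm farther back than shut.
Start: joints at [-1.2, 0.628, 0.038, 1.517, -0.027, 0.996, -0.02], TCP at [274.957, 588.996, 256.313] pointing down, gripper open.
Joint ranges: [-3.06, 3.06], [-0.37, 2.12], [-1.25, 1.32], [0.18, 2.47], [-1.1, 4.24], [0.23, 1.98], [-2.94, 2.94]. Speed limits (rad/s): [2.57, 2.57, 3.14, 3.14, 3.14, 3.14, 3.14].

INTERFACE

Orientations are given as [roll, pitch, yaw] about the fixed x, y, z axes, in that order (R = Rz(yaw) Ry(pitch) Rx(roll)).
In Python, from cell import ctrl, cams gives the robot as it stands. The module is installed in compiled form; this text tells all that it offers.
- The arm moves only by the tool step_arm, never from a script. Its arguments are lists of equal length, an entry for each row: "linear": the shift along the tool's x, y, z in mm, a list of three; "yaw": the turn about the tool's z in rad; "gripper": the opening, from -1 (shut) to 1 (fully open). A call has 1 to 8 rows; each row is the pose to reach, as a shift and turn from the pose commanded when the call began, along the tool's axes at that moment; what a row does not reach only later rows make up. A row lasts 1/12 s, in which the tool goes at most 41.7 mm and 7.16 degrees, less where a joint would pass 70% of its speed; a pose out of reach is approached as far as the arm can. A call with a gripper value outside its range is refused whole. The fingers move at their own pace and stop on an object; the grip force is fixed at half the most. Time passes only in rows, so rows that repeat a pose let the fingers close. It gives the time, the measured TCP pose, the force and the opening at its end, in the units of the state.
- ctrl.read_state(): the state, without advancing time (a new reading comes with each control period).
- cams.get_image(name): name is "side" or "top" or "wrist"; returns a dict with "frame" (384x512x3 uint8, red, green, blue), "depth" (384x512 float32, mm along the optical axis (not along the pixel's ray), 0 where there is no reading), "intrinsics" (3x3 intrinsics, pixels), "cam_to_world" (4x4, takes a point from camera to world coordinates). Camera axes: x right, y down, z forward; pixel columns grow to the right and rows downward; lengths in mm; the calibration is good to about 2 mm. The wrist camera is an equidistant fisheye: a pixel r from the principal point sees the ray r / f radians off the axis. A picture is of the moment at which its call begins.
- ctrl.finish_job(): hands the job in, once; it reports no verdict.
Trained networks look in the newest picture that a camera, given by its name, has taken for a name from the list of things; names that differ only in an ending like _2 or _b are one class to them, and where a whole thing is asked for, a point or a joint stands for the part that bears it (a point fixed in the world has none). Each returns a list of dicts, best first, with "conf" (0 to 1); they miss things now and then, are a little off and sometimes report something else, mostly with a low value. They report only what shows in the picture. A call takes as long as a camera call. They do not tell look-alikes from the thing itself.
- cams.regions_of(camera, name): "pixels" (384x512 bool, what is visible of it) and "pixel" ([column, row] in pixels, amid what is visible of it).
The state is a dict: "clock": time; "qpos": joint angles; "qd": joint speeds; "tau": joint torques, N m; "eef_pos": TCP position; "tool_rot": TCP orientation; "force": force on the tool from outside, world axes, zero at the start; "torque": the same for the moment, N m; "width": finger opening in mm.
Only numpy, scipy, OpenCV 4.12 (cv2) and the standard library are available. Lean on these libraries where they do the work, as an engineer would, in place of code of your own. Each camera call takes 0.05 s, during which the arm holds its last target.

TASK

The microtube box has to travel in the open carrying case, but a bottle has been left standing in the case. Take the bottle out and stand it upright on a free spot of the bench, then lay the tube box flat in the case, and then swing the lid over and press it down past its catch until it snaps fully shut. Set things down, do not drop them, and leave everything else on the bench undisturbed.

Things in the scene. Friction and masses are not known exactly. Their poses are not given: they have to be found in the camera images.
- case: grey rectangular carrying case, open at the top and fixed: 144 (its x) x 180 (its y) x 64 mm high, walls 5 mm, so 134 x 170 mm inside. Origin: centre of its underside; z up; its +x points to the hinge side, its -x to the side with the catch. Padded floor 8 mm above the bench, 56 mm below the rim. It stands left or right of the robot's midline
- case_floor (a point): centre of the case's inner floor, 8 mm above the bench
- case_lid (a joint): angle of the lid, rad: 0 = fully shut; it starts standing up at about 1.7 to 1.88 (stop at 1.95). Stiff hinge (0.25 N m, 2 N at the free edge): it stays where it is left. At about 0.07 rad its tongue meets a sprung nose on the case's front: some 13 N downwards at the free edge (15 N at lid_press) take it over; below 0.03 it snaps to 0 and stays there
- lid_hinge (a point): middle of the lid's hinge line, 64.5 mm above the bench, at x = +72 mm of the case. The frame turns with the lid: -x runs along the lid to its free edge, z is its outward normal (up when shut). The lid is a flat grey panel, z = 0 to 6 mm, 153 mm long from hinge to free edge, 180 mm wide; a steel tongue 44 mm wide hangs 23 mm from the middle of the free edge, inward
- lid_press (a point): point on the lid's outer face, 132 mm from the hinge line and 21 mm from the free edge, midway along its width: a good place to push the lid. Same axes as lid_hinge
- tube_box: microtube box to be packed: low closed rectangular box, white slotted sides and flat dark lid, 64 (its x) x 130 (its y) x 46 mm high, about 0.12 kg. Origin: centre of its underside; z up. Its -x side is free; by its +x side, some 45 mm from its middle towards either end, stand the jar (no room for a finger) and the dropper bottle (30 mm off)
- bottle: small round bottle with a screw cap that stands in the case: 42 mm diameter, 83 mm high. Origin: centre of its underside; z up. It has straight sides to about 50 mm height
- jar: wide low round jar with a lid, 70 mm diameter, 58 mm high, beside the tube box (leave alone). Origin: centre of its underside
- dropper: slim round dropper bottle, 25 mm diameter, 69 mm high, beside the tube box (leave alone). Origin: centre of its underside
- vial: round vial with a ribbed cap, 44 mm diameter, 102 mm high, near the middle of the bench (leave alone). Origin: centre of its underside
- timer: square wind-up timer with a dial, 66 x 66 x 47 mm, behind the middle (leave alone). Origin: centre of its underside
- tip_box: pipette tip box with a clear lid, 68 x 118 (its y) x 78 mm, at the left edge of the work space; not the box to be packed (leave alone). Origin: centre of its underside
- calculator: desk calculator, 150 (its x) x 95 x 18 mm, at the right (leave alone). Origin: centre of its underside
- clamp: grey screw clamp lying flat, 101 x 82 x 16 mm, at the right (leave alone). Origin: centre of its underside
There are look-alikes about, which are no part of the job. There is more than one size of the bottle; the job needs the larger.

How it is judged (in metres and radians):
On the way, in this order (a step that is already met when the one before it is completed fails the run):
1. the bottle stands upright on the bench, out of the case (height (world z) of bottle between -0.004 and 0.004 m and angle between bottle's own z axis and vertical below 0.08 rad and linear speed of bottle below 0.02 m/s), for 0.2 s.
2. the tube box lies flat in the case (x of tube_box in the frame of case between -0.038 and 0.038 m and y of tube_box in the frame of case between -0.058 and 0.058 m and z of tube_box in the frame of case between 0.004 and 0.014 m and angle between tube_box's own z axis and vertical below 0.06 rad and linear speed of tube_box below 0.02 m/s), for 0.2 s.
At the end, for the whole second after the job is handed in: The lid is snapped shut (within 0.02 rad), the tube box lies flat on the floor inside the case (within 0.06 rad of level, its underside within 6 mm of the inner floor), the bottle stands upright (within 0.08 rad) on the bench itself, and all is at rest (all of step 1 and all of step 2 and value of joint case_lid below 0.02 rad and velocity of joint case_lid below 0.05 rad/s); the robot touches nothing.
It fails at once if something that should be left alone was moved by more than 25 mm or tipped (distance of any of jar, dropper, vial, timer, tip_box, calculator, clamp from where it was at the start of the episode above 0.025 m or angle between any of jar, dropper, vial, timer, tip_box, calculator, clamp's own z axis and vertical above 0.4 rad).
It fails at once if the bottle or the tube box was dropped (fell freely at over 0.7 m/s) ((linear speed of bottle above 0.7 m/s and contact force between the fingers and bottle below 0.05 N) or (linear speed of tube_box above 0.7 m/s and contact force between the fingers and tube_box below 0.05 N)).
It also fails if it takes over 72 s, if anything falls off the work surface, if the arm or the gripper's body presses on something with over 40 N, if the wrist force passes 120 N, or if a joint passes its speed limit or range.

## Working session

There is one attempt and no reset: what is moved stays moved. The work goes in short steps, Python scripts to look and compute and a tool call to move; the robot and the scene stay as the last step left them, time stands still between calls to the robot, and variables do not carry over. Pictures are saved under pics/ and viewed, and the job is handed in when it is done.

Besides the shell and the picture viewer there is one more tool, called as name(argument=value, ...) on one line, values as JSON. step_arm: Moves the arm, as the interface text tells. Its arguments: {"type":"object","properties":{"linear":{"type":"array"},"yaw":{"type":"array"},"gripper":{"type":"array"}},"required":["linear","yaw","gripper"]}

```bash
mkdir -p pics; ls; cat > h.py <<'E'
import numpy as np, cv2
from cell import ctrl, cams
def save(im,name): cv2.imwrite('pics/'+name,im[:,:,::-1])
def world(im,u,v,d=None):
    K=np.array(im['intrinsics']);T=np.array(im['cam_to_world'])
    if d is None:d=im['depth'][int(v),int(u)]
    return (T@np.array([(u-K[0,2])/K[0,0]*d,(v-K[1,2])/K[1,1]*d,d,1]))[:3]
def cloud(im,mask=None):
    K=np.array(im['intrinsics']);T=np.array(im['cam_to_world'])
    v,u=np.mgrid[0:384,0:512];d=im['depth']
    m=d>0
    if mask is not None:m&=mask
    d=d[m];u=u[m];v=v[m]
    P=np.stack([(u-K[0,2])/K[0,0]*d,(v-K[1,2])/K[1,1]*d,d,np.ones_like(d)])
    return (T@P)[:3].T
def project(im,p):
    K=np.array(im['intrinsics']);T=np.linalg.inv(np.array(im['cam_to_world']))
    c=T@np.append(p,1);return K[0,0]*c[0]/c[2]+K[0,2],K[1,1]*c[1]/c[2]+K[1,2]
E
python3 - <<'E'
from h import *
for n in('top','side'):
    im=cams.get_image(n);save(im['frame'],n+'0.png')
    np.savez(n+'0.npz',**im)
    print(n,im['intrinsics'],np.round(im['cam_to_world'],3))
    for k in ['case','case_lid','tube_box','bottle','jar','dropper','vial','timer','tip_box','calculator','clamp']:
        for r in cams.regions_of(n,k):
            P=cloud(im,r['pixels']);
            print(n,k,round(r['conf'],2),r['pixel'],r['pixels'].sum(),np.round(np.median(P,0)) if len(P) else None, np.round(np.percentile(P,[2],axis=0)),np.round(np.percentile(P,[98],axis=0)))
print(ctrl.read_state())
E
```

```text
pics
top [[359.15960511   0.         260.05298533]
 [  0.         359.15960511 189.8526421 ]
 [  0.           0.           1.        ]] [[ 2.000000e-03 -9.890000e-01  1.500000e-01  3.720700e+02]
 [-1.000000e+00 -2.000000e-03 -5.000000e-03 -3.515800e+01]
 [ 5.000000e-03 -1.500000e-01 -9.890000e-01  1.269042e+03]
 [ 0.000000e+00  0.000000e+00  0.000000e+00  1.000000e+00]]
top case 0.97 [195.8, 207.3] 3068 [502. 169.  12.] [[394.  80.   4.]] [[570. 264. 217.]]
top case_lid 0.73 [198.7, 187.4] 893 [550. 158. 163.] [[530.  76.  64.]] [[576. 247. 219.]]
top case_lid 0.59 [243.0, 156.6] 346 [681.  15.  27.] [[655. -16.  -1.]] [[726.  45.  47.]]
top tube_box 0.86 [302.9, 218.1] 770 [ 461. -181.   46.] [[ 411. -242.   -1.]] [[ 513. -121.   52.]]
top tube_box 0.68 [128.2, 211.6] 944 [494. 396.  78.] [[461. 346.   1.]] [[528. 465.  83.]]
top bottle 0.65 [190.0, 214.5] 144 [457. 189.  69.] [[439. 175.  29.]] [[476. 213.  95.]]
top bottle 0.64 [150.7, 234.2] 86 [416. 322.  46.] [[403. 314.   6.]] [[430. 340.  67.]]
top bottle 0.27 [195.1, 185.1] 814 [550. 156. 164.] [[530.  78.  71.]] [[574. 241.
[... 2398 characters left out ...]
1. -495.    3.]] [[ 643. -417.   18.]]
{'clock': 1.2, 'qpos': array([-1.19979631,  0.62837192,  0.03853858,  1.51741747, -0.02697227,
        0.99632261, -0.02000343]), 'qd': array([-0.00151648, -0.00146742,  0.00118504,  0.00034349,  0.00036966,
        0.00069747,  0.00151449]), 'tau': array([-1.05964205e-03, -5.63269508e+01,  1.22574136e+00, -1.93777299e+01,
        1.09548200e-02,  1.57400638e-03, -2.24175886e-05]), 'eef_pos': array([274.98071499, 588.96957666, 256.32674816]), 'tool_rot': array([ 3.14158407e+00, -1.07830570e-07,  1.13395134e+00]), 'force': array([ 0.8649836 , -0.04496703,  0.41332643]), 'torque': array([-0.01769865, -0.02683535,  0.01064344]), 'width': 85.23439349971972}
```

```bash
python3 - <<'E'
from h import *
t=np.load('top0.npz');s=np.load('side0.npz')
save(cv2.resize(t['frame'][130:270,100:420],None,fx=2.5,fy=2.5,interpolation=cv2.INTER_CUBIC),'top_c.png')
save(cv2.resize(s['frame'][110:310,150:410],None,fx=3,fy=3,interpolation=cv2.INTER_CUBIC),'side_c.png')
E
```

```text
(no output)
```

View pics/top_c.png

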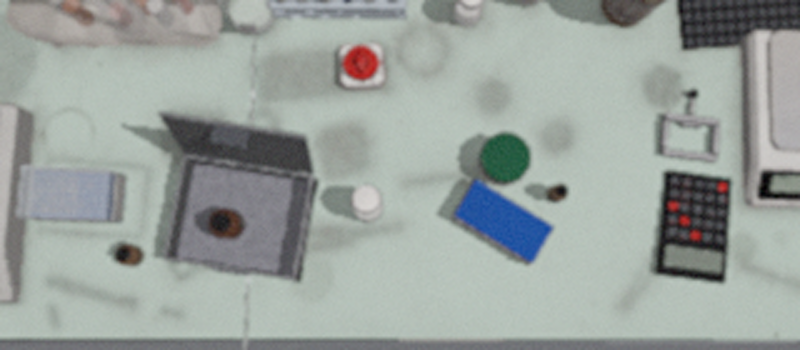

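View pics/side_c.png

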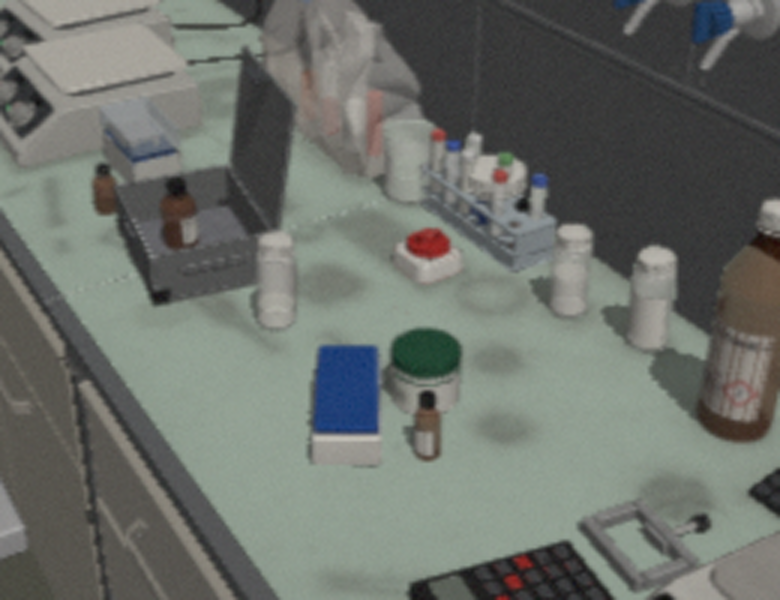

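View pics/top0.png

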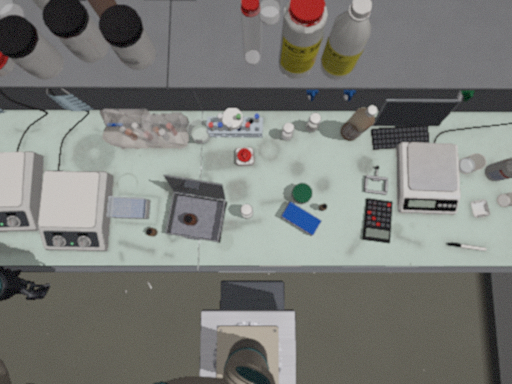

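```bash
python3 - <<'E'
from h import *
for n in('top','side'):
    im=np.load(n+'0.npz'); P=cloud(im)
    def sel(x0,x1,y0,y1,z0,z1):
        return P[(P[:,0]>x0)&(P[:,0]<x1)&(P[:,1]>y0)&(P[:,1]<y1)&(P[:,2]>z0)&(P[:,2]<z1)]
    def rect(Q,l):
        r=cv2.minAreaRect(Q[:,:2].astype(np.float32)); print(n,l,len(Q),np.round(r[0],1),np.round(r[1],1),round(r[2],1), 'z',np.round(np.median(Q[:,2]),1))
    Q=sel(370,600,60,290,56,70); rect(Q,'rim')
    bx=sel(400,520,-255,-110,40,51)
    rect(bx,'box')
    j=sel(505,600,-225,-145,50,66); rect(j,'jar')
    d=sel(480,520,-285,-240,30,75); rect(d,'dropper')
    b=sel(420,500,150,220,84,100); rect(b,'bottlecap')
    b=sel(420,500,150,220,20,100); rect(b,'bottle')
    L=sel(520,600,60,260,85,225)
    c=L.mean(0);U,S,V=np.linalg.svd(L-c,full_matrices=False);print('lid',c,V[2],S/np.sqrt(len(L)))
    v=sel(450,520,-35,30,85,110); rect(v,'vial')
E
```

```text
top rim 387 [465.8 175.1] [180.6 148.9] 81.5 z 64.3
top box 636 [ 482.5 -195.5] [125.7 106.7] 58.5 z 46.8
top jar 313 [ 548.1 -186.2] [71.5 65.6] 0.8 z 58.9
top dropper 46 [ 501.3 -257.3] [22.3 18.9] 39.4 z 53.0
top bottlecap 42 [457.3 194.8] [19.8 20.4] 0.8 z 91.6
top bottle 144 [457.7 193.6] [38.9 39.2] 7.9 z 69.4
lid [552.21178854 159.14834845 167.68536984] [-0.97963745  0.15398199  0.12884102] [51.64545733 44.54362291  4.91830435]
top vial 120 [483.7   3.4] [36.8 38. ] 89.5 z 102.0
side rim 385 [467.4 175.7] [189.7 150.2] 80.9 z 62.4
side box 632 [ 476.1 -190. ] [133.4  93.1] 60.6 z 46.4
side jar 304 [ 548.3 -185.9] [67.5 67. ] 73.2 z 58.0
side dropper 109 [ 499.9 -262. ] [24.3 22.5] 28.2 z 49.6
side bottlecap 29 [458.  193.5] [21.  22.6] 88.6 z 89.3
side bottle 221 [456.7 188.5] [31.2 41.6] 88.6 z 57.9
lid [549.90608608 150.08263214 154.96785944] [-0.97897836  0.14817594  0.14016156] [53.14918509 40.09012086  3.45599259]
side vial 118 [484.5   1. ] [38.3 38.5] 0.2 z 99.8
```

```bash
python3 - <<'E'
from h import *
for n in('top','side'):
    im=np.load(n+'0.npz'); f=im['frame'].astype(int)
    blue=(f[:,:,2]>f[:,:,0]+60)&(f[:,:,2]>f[:,:,1]+30)
    nb,lab,st,ce=cv2.connectedComponentsWithStats(blue.astype(np.uint8))
    for i in range(1,nb):
        if st[i,4]<100: continue
        Q=cloud(im,lab==i); 
        print(n,ce[i],st[i,4],np.median(Q,0))
        if abs(np.median(Q[:,1])+185)<40:
            Q=Q[Q[:,2]>38]
            # use plane z=46 ray intersection for pixels contour
            T=im['cam_to_world'];K=im['intrinsics'];v,u=np.nonzero(lab==i)
            d=np.stack([(u-K[0,2])/K[0,0],(v-K[1,2])/K[1,1],np.ones(len(u))]);d=T[:3,:3]@d
            s=(46-T[2,3])/d[2];W=(T[:3,3:4]+d*s)[:2].T
            r=cv2.minAreaRect(W.astype(np.float32));print('box',r,W.mean(0))
E
```

```text
top [300.92809365 217.94983278] 598 [ 461.233534   -180.87516863   46.89998002]
box ((461.43939208984375, -180.54690551757812), (122.61833190917969, 57.21528244018555), 57.752899169921875) [ 461.49883885 -180.79867304]
side [265.38224638 239.77898551] 552 [ 458.76012967 -192.72441668   46.43707262]
box ((460.63580322265625, -187.13536071777344), (124.48763275146484, 55.216434478759766), 58.192874908447266) [ 459.48219984 -190.10950921]
```

step_arm(linear=[[-280, 332, 20], [-280, 332, 20], [-280, 332, 20], [-280, 332, 20], [-280, 332, 20], [-280, 332, 20], [-280, 332, 20], [-280, 332, 20]], yaw=[-0.284, -0.284, -0.284, -0.284, -0.284, -0.284, -0.284, -0.284], gripper=[1, 1, 1, 1, 1, 1, 1, 1])

```text
clock: 1.87
eef_pos: [415.4, 285.0, 241.2]
tool_rot: [3.141, -0.0, 1.418]
force: [0.9, 0.3, 0.9]
width: 85.6
```

```bash
cat >> h.py <<'E'
def delta(x,y,z,yaw=None):
    s=ctrl.read_state();p=s['eef_pos'];w=s['tool_rot'][2];d=np.array([x,y,z])-p
    c,sn=np.cos(w),np.sin(w)
    print('t',round(s['clock'],2),'at',np.round(p,1),'yaw',round(w,3),'F',np.round(s['force'],1),'w',round(s['width'],1))
    print('lin',np.round([c*d[0]+sn*d[1],sn*d[0]-c*d[1],-d[2]],1),'turn',None if yaw is None else round(-((yaw-w+np.pi)%(2*np.pi)-np.pi),3))
E
python3 -c "
from h import *
delta(457.5,193.5,215,1.418)
im=cams.get_image('wrist');save(im['frame'],'w0.png');np.savez('w0.npz',**im)
print(im['intrinsics'],np.round(im['cam_to_world'],3))
"
```

```text
t 1.87 at [415.4 285.  241.2] yaw 1.418 F [0.9 0.3 0.9] w 85.6
lin [-84.   55.5  26.2] turn 0.0
[[297.31863964   0.         254.72990275]
 [  0.         297.31863964 196.86279262]
 [  0.           0.           1.        ]] [[ 1.52000e-01  9.55000e-01  2.56000e-01  3.49342e+02]
 [ 9.88000e-01 -1.47000e-01 -3.90000e-02  2.93037e+02]
 [ 1.00000e-03  2.59000e-01 -9.66000e-01  3.58954e+02]
 [ 0.00000e+00  0.00000e+00  0.00000e+00  1.00000e+00]]
```

View pics/w0.png

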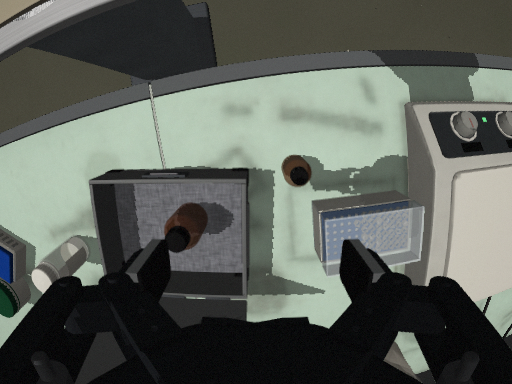

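Candidates for the bottle: a large brown one in the case (wrist (185,228), top (190,215)) and a small brown one outside (wrist (297,170), top (151,232), about 67 mm high). I choose the one in the case, whose top is at 91 mm (83 mm plus the 8 mm floor). The dropper at top (323,208) also looks similar. Candidates for the tube box: the blue flat-lidded box at top (301,218) and the clear-lidded tip box at (128,208). I choose the blue one, which is 46 mm high.

step_arm(linear=[[-84, 55, 26], [-84, 55, 26], [-84, 55, 26], [-84, 55, 26], [-84, 55, 26]], yaw=[0, 0, 0, 0, 0], gripper=[1, 1, 1, 1, 1])

```text
clock: 2.33
eef_pos: [456.8, 194.3, 214.8]
tool_rot: [-3.141, 0.0, 1.415]
force: [0.4, 0.3, 0.6]
width: 85.4
```

```bash
cat >> h.py <<'E'
def wproj(im,p):
    K=np.array(im['intrinsics']);T=np.linalg.inv(np.array(im['cam_to_world']))
    c=(T@np.append(p,1))[:3];th=np.arctan2(np.hypot(c[0],c[1]),c[2]);r=K[0,0]*th;a=np.hypot(c[0],c[1])
    return r*c[0]/a+K[0,2],r*c[1]/a+K[1,2]
def wcloud(im,mask=None):
    K=np.array(im['intrinsics']);T=np.array(im['cam_to_world'])
    v,u=np.mgrid[0:384,0:512];d=im['depth'];m=d>0
    if mask is not None:m=m&mask
    d=d[m];u=u[m]-K[0,2];v=v[m]-K[1,2];r=np.hypot(u,v);th=r/K[0,0];t=np.tan(th)/np.maximum(r,1e-9)
    return (T@np.stack([u*t*d,v*t*d,d,np.ones_like(d)]))[:3].T
E
python3 -c "
from h import *
delta(457.5,193.5,215,1.418)
im=cams.get_image('wrist');np.savez('w1.npz',**im)
f=im['frame'].copy()
for r in cams.regions_of('wrist','bottle'):
    P=wcloud(im,r['pixels']);print(r['conf'],r['pixel'],np.round(np.percentile(P,[3,50,97],axis=0)))
    Q=P[P[:,2]>86]
    if len(Q)>5: print('cap',np.round(cv2.minAreaRect(Q[:,:2].astype(np.float32))[0],1),len(Q))
    Q=P[(P[:,2]>25)&(P[:,2]<55)]
    if len(Q)>5:
        A=np.c_[2*Q[:,:2],np.ones(len(Q))];s=np.linalg.lstsq(A,(Q[:,:2]**2).sum(1),rcond=None)[0];print('body circ',s[:2],np.sqrt(s[2]+s[:2]@s[:2]))
for p in ([457.5,193.5,91],[457.5,193.5,8]):
    u,v=wproj(im,p);cv2.circle(f,(int(u),int(v)),4,(0,255,0),1)
save(f,'w1.png')
"
```

```text
t 2.33 at [456.8 194.3 214.8] yaw 1.415 F [0.4 0.3 0.6] w 85.4
lin [-0.7  0.8 -0.2] turn -0.003
0.98 [259.3, 185.8] [[435. 178.  23.]
 [448. 196.  71.]
 [469. 213.  92.]]
cap [453.8 195.1] 599
body circ [455.56432546 195.29099359] 20.94700979724855
0.89 [373.8, 124.0] [[399. 315.   6.]
 [412. 322.  45.]
 [427. 336.  63.]]
body circ [413.51636856 328.83700544] 12.358759576869673
```

View pics/w1.png

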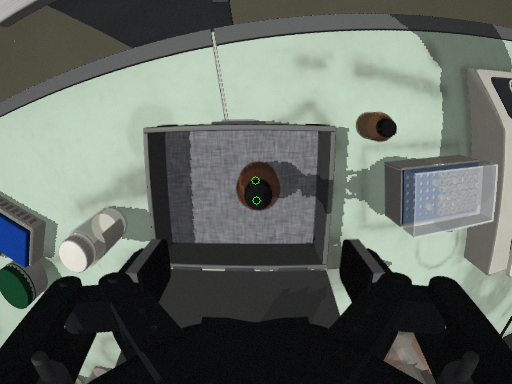

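The picture shows the big bottle at (258,185) standing in the case, between the open fingers' line. The small one is at (377,126). I descend on the big one.

step_arm(linear=[[0, -1, 40], [0, -1, 80], [0, -1, 110], [0, -1, 135], [0, -1, 155], [0, -1, 165], [0, -1, 165], [0, -1, 165]], yaw=[0, 0, 0, 0, 0, 0, 0, 0], gripper=[0.7, 0.7, 0.7, 0.7, 0.7, 0.7, 0.7, 0.7])

```text
clock: 3.1
eef_pos: [455.2, 196.7, 50.2]
tool_rot: [-3.141, -0.0, 1.42]
force: [-0.6, 0.0, 0.2]
width: 72.5
```

step_arm(linear=[[0, 0, 0], [0, 0, 0], [0, 0, 0], [0, 0, 0], [0, 0, 0], [0, 0, 0], [0, 0, 0], [0, 0, 0]], yaw=[0, 0, 0, 0, 0, 0, 0, 0], gripper=[-1, -1, -1, -1, -1, -1, -1, -1])

```text
clock: 3.77
eef_pos: [456.3, 196.2, 51.5]
tool_rot: [3.139, -0.002, 1.418]
force: [0.1, 0.5, 6.4]
width: 39.9
```

step_arm(linear=[[0, 0, -10], [0, 0, -25], [0, 0, -50], [0, 0, -80], [0, 0, -110], [0, 0, -130], [0, 0, -130]], yaw=[0, 0, 0, 0, 0, 0, 0], gripper=[-1, -1, -1, -1, -1, -1, -1])

```text
clock: 4.35
eef_pos: [457.7, 196.5, 184.9]
tool_rot: [3.134, -0.005, 1.418]
force: [0.8, 0.7, -1.2]
width: 40.1
```

```bash
python3 -c "
from h import *
delta(600,-70,180,0.9)
im=cams.get_image('side');save(cv2.resize(im['frame'][60:300,100:400],None,fx=2.5,fy=2.5),'s1.png')
im=cams.get_image('wrist');save(im['frame'],'w2.png')
"
```

```text
t 4.35 at [457.7 196.5 184.9] yaw 1.418 F [ 0.8  0.7 -1.2] w 40.1
lin [-241.7  181.3    4.9] turn 0.518
```

View pics/s1.png

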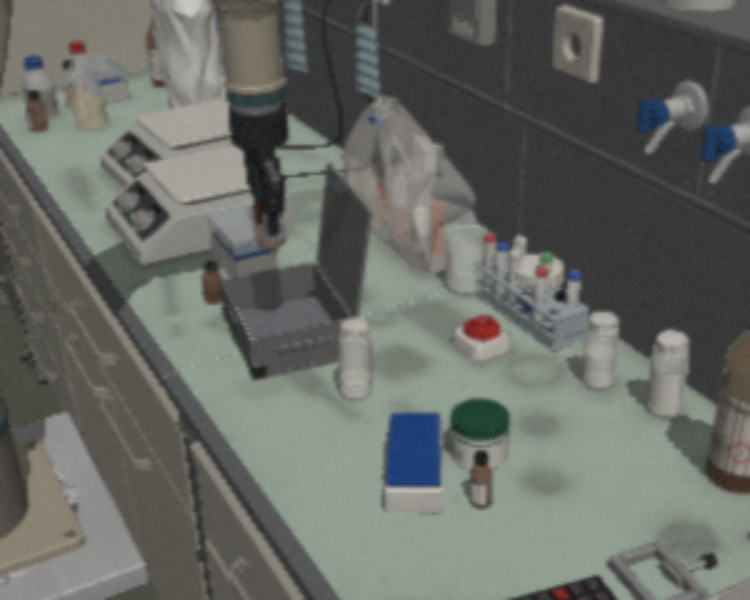

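View pics/w2.png

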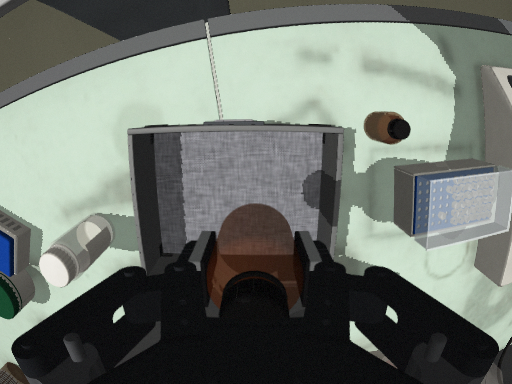

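Picture s1 shows the bottle held upright at (270,215), above the case. The case is empty in w2.

step_arm(linear=[[-20, 3, 0], [-50, 8, 0], [-85, 13, 0], [-120, 18, 0], [-155, 24, 0], [-190, 29, 0], [-215, 33, 0], [-228, 40, 0]], yaw=[0, 0, 0, 0, 0, 0, 0, 0], gripper=[-1, -1, -1, -1, -1, -1, -1, -1])

```text
clock: 5.12
eef_pos: [457.5, -39.9, 178.8]
tool_rot: [-3.137, 0.002, 1.413]
force: [0.2, 0.3, -1.1]
width: 40.0
```

step_arm(linear=[[-2, 25, 0], [-4, 50, 0], [-7, 80, 0], [-10, 110, 0], [-12, 130, 0], [-13, 141, 0], [-13, 141, 0], [-13, 141, 0]], yaw=[0.1, 0.2, 0.3, 0.4, 0.5, 0.52, 0.52, 0.52], gripper=[-1, -1, -1, -1, -1, -1, -1, -1])

```text
clock: 5.78
eef_pos: [596.2, -70.1, 178.3]
tool_rot: [-3.139, 0.002, 0.899]
force: [-0.9, 0.4, -1.3]
width: 40.3
```

```bash
python3 -c "
from h import *
delta(600,-70,46,0.9)
im=cams.get_image('side');save(cv2.resize(im['frame'][60:300,150:450],None,fx=2.5,fy=2.5),'s2.png')
im=cams.get_image('wrist');save(im['frame'],'w3.png')
"
```

```text
t 5.78 at [596.2 -70.1 178.3] yaw 0.899 F [-0.9  0.4 -1.3] w 40.3
lin [  2.4   3.  132.3] turn -0.001
```

View pics/s2.png

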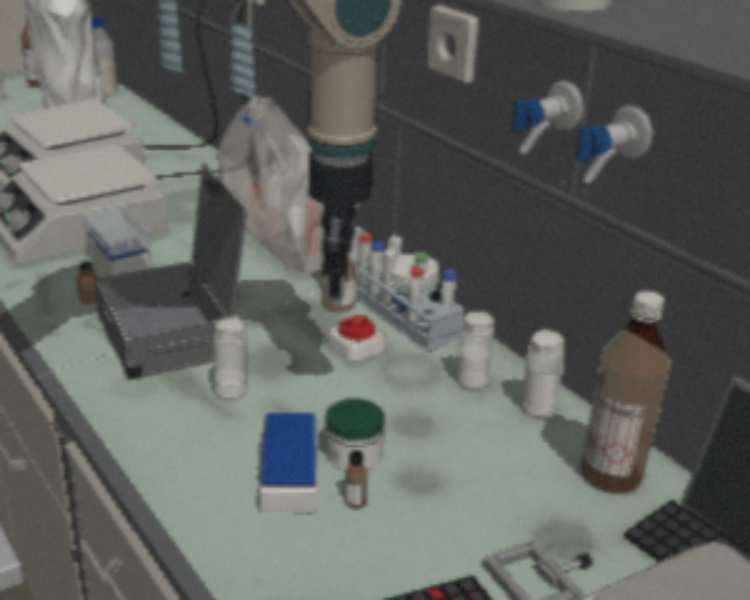

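View pics/w3.png

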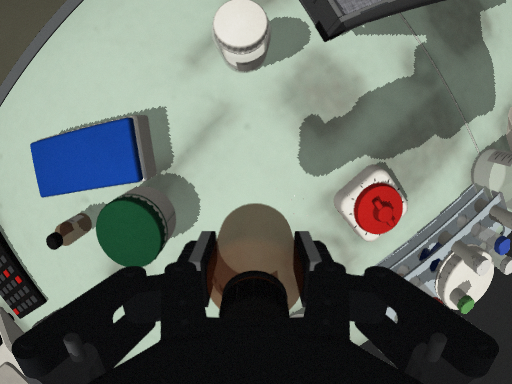

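The bench around the target is free in both pictures. Vial, timer and jar are all well away, so I lower the bottle.

step_arm(linear=[[0, 0, 25], [0, 0, 55], [0, 0, 85], [0, 0, 105], [0, 0, 118], [0, 0, 126], [0, 0, 130], [0, 0, 130]], yaw=[0, 0, 0, 0, 0, 0, 0, 0], gripper=[-1, -1, -1, -1, -1, -1, -1, -1])

```text
clock: 6.55
eef_pos: [597.5, -70.2, 50.0]
tool_rot: [-3.141, 0.0, 0.898]
force: [-0.3, -0.2, -0.6]
width: 40.2
```

step_arm(linear=[[0, 0, 1], [0, 0, 2], [0, 0, 3], [0, 0, 3], [0, 0, 3]], yaw=[0, 0, 0, 0, 0], gripper=[-1, -1, -1, -1, -1])

```text
clock: 6.97
eef_pos: [597.8, -70.2, 47.4]
tool_rot: [3.141, -0.0, 0.898]
force: [0.6, 0.6, -1.0]
width: 40.4
```

step_arm(linear=[[0, 0, 1], [0, 0, 2], [0, 0, 3], [0, 0, 3], [0, 0, 3]], yaw=[0, 0, 0, 0, 0], gripper=[-1, -1, -1, -1, -1])

```text
clock: 7.38
eef_pos: [597.4, -70.2, 43.8]
tool_rot: [-3.141, 0.0, 0.898]
force: [1.0, -0.5, -0.7]
width: 40.0
```

step_arm(linear=[[0, 0, 1], [0, 0, 1], [0, 0, 2], [0, 0, 2], [0, 0, 2]], yaw=[0, 0, 0, 0, 0], gripper=[-1, -1, -1, -1, -1])

```text
clock: 7.8
eef_pos: [597.7, -70.2, 43.5]
tool_rot: [3.141, -0.0, 0.898]
force: [-3.0, 0.4, 12.2]
width: 40.5
```

step_arm(linear=[[0, 0, -1], [0, 0, -1], [0, 0, -1], [0, 0, -1], [0, 0, -1], [0, 0, -1], [0, 0, -1], [0, 0, -1]], yaw=[0, 0, 0, 0, 0, 0, 0, 0], gripper=[0, 0.05, 0.1, 0.2, 0.3, 0.5, 0.7, 0.7])

```text
clock: 8.47
eef_pos: [597.5, -70.2, 42.8]
tool_rot: [-3.141, 0.0, 0.898]
force: [0.5, -0.2, -0.0]
width: 72.2
```

step_arm(linear=[[0, 0, -20], [0, 0, -50], [0, 0, -90], [0, 0, -130], [0, 0, -150], [0, 0, -150]], yaw=[0, 0, 0, 0, 0, 0], gripper=[0.8, 0.8, 0.8, 1, 1, 1])

```text
clock: 8.97
eef_pos: [600.8, -70.7, 198.5]
tool_rot: [3.133, -0.006, 0.898]
force: [-0.3, -0.5, -0.3]
width: 85.1
```

```bash
python3 -c "
from h import *
u=np.array([-.534,-.846])
T=np.array([461.5,-181])+8*u
delta(T[0],T[1],194,-0.563)
im=cams.get_image('side');save(cv2.resize(im['frame'][60:300,150:450],None,fx=2.5,fy=2.5),'s3.png')
im=cams.get_image('wrist');save(im['frame'],'w4.png')
for r in cams.regions_of('wrist','bottle'):
    P=wcloud(im,r['pixels']);print(r['conf'],r['pixel'],np.round(np.percentile(P,[3,50,97],axis=0)))
"
```

```text
t 8.97 at [600.8 -70.7 198.5] yaw 0.898 F [-0.3 -0.5 -0.3] w 85.1
lin [-181.1  -39.3    4.5] turn 1.461
0.74 [251.4, 188.7] [[576. -89.  11.]
 [591. -68.  63.]
 [612. -53.  84.]]
```

View pics/s3.png

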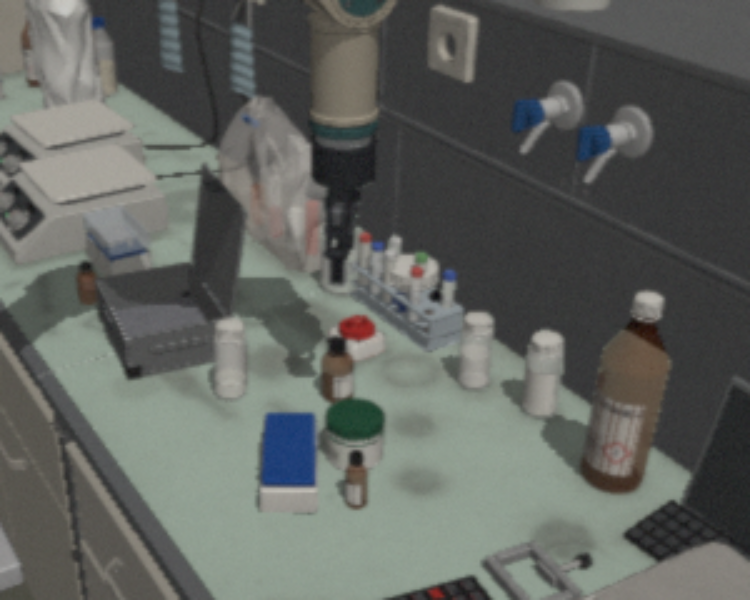

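View pics/w4.png

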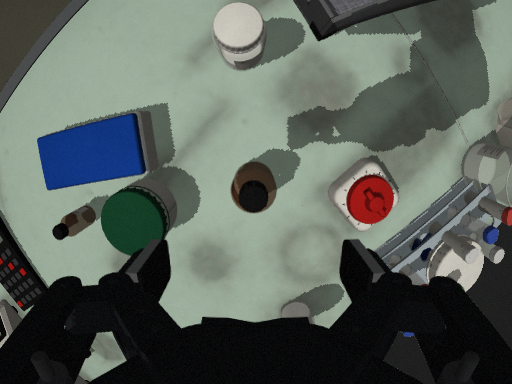

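The bottle stands upright on the bench at s3 (338,372), w4 (252,188). Next is the tube box.

step_arm(linear=[[-25, -5, 4], [-55, -12, 4], [-85, -18, 4], [-115, -25, 4], [-145, -31, 4], [-165, -36, 4], [-178, -39, 4], [-181, -39, 4]], yaw=[0.12, 0.24, 0.36, 0.48, 0.6, 0.72, 0.84, 0.96], gripper=[1, 1, 1, 1, 1, 1, 1, 1])

```text
clock: 9.78
eef_pos: [450.3, -189.1, 187.4]
tool_rot: [-3.142, 0.005, -0.072]
force: [-0.1, -0.5, -0.8]
width: 85.3
```

step_arm(linear=[[0, 0, 0], [0, 0, 0], [0, 0, 0], [0, 0, 0], [0, 0, 0], [0, 0, 0]], yaw=[0.12, 0.24, 0.36, 0.48, 0.5, 0.5], gripper=[1, 1, 1, 1, 1, 1])

```text
clock: 10.28
eef_pos: [453.4, -187.1, 187.6]
tool_rot: [3.14, 0.003, -0.56]
force: [0.2, 0.8, 1.2]
width: 85.6
```

```bash
python3 -c "
from h import *
im=cams.get_image('wrist');f=im['frame'].astype(int)
blue=(f[:,:,2]>f[:,:,0]+60)&(f[:,:,2]>f[:,:,1]+30)
P=wcloud(im,blue);P=P[(P[:,2]>42)&(P[:,2]<52)];P=P[np.hypot(P[:,0]-461,P[:,1]+181)<90]
r=cv2.minAreaRect(P[:,:2].astype(np.float32));print(r,P.mean(0))
A=wcloud(im);
for n,x,y,z0,z1 in(('jar',548,-186,30,62),('dropper',500,-259,10,50)):
    Q=A[(np.hypot(A[:,0]-x,A[:,1]-y)<(50 if n=='jar' else 22))&(A[:,2]>z0)&(A[:,2]<z1)]
    print(n,np.round(cv2.minEnclosingCircle(Q[:,:2].astype(np.float32)),1),len(Q))
delta(*r[0],194,-0.563)
save(im['frame'],'w5.png')
"
```

```text
((460.6121520996094, -183.49874877929688), (124.74655151367188, 59.30877685546875), 58.33788299560547) [ 461.21485893 -181.48392295   46.63165238]Traceback (most recent call last):
  File "<string>", line 10, in <module>
    print(n,np.round(cv2.minEnclosingCircle(Q[:,:2].astype(np.float32)),1),len(Q))
            ~~~~~~~~^^^^^^^^^^^^^^^^^^^^^^^^^^^^^^^^^^^^^^^^^^^^^^^^^^^^^^
    return _wrapfunc(a, 'round', decimals=decimals, out=out)
    return _wrapit(obj, method, *args, **kwds)
    conv = _array_converter(obj)
ValueError: setting an array element with a sequence. The requested array has an inhomogeneous shape after 1 dimensions. The detected shape was (2,) + inhomogeneous part.
```

```bash
python3 -c "
from h import *
im=cams.get_image('wrist');A=wcloud(im)
C=np.array([460.8,-182.3]);a=np.radians(58.3);L=np.array([np.cos(a),np.sin(a)]);N=np.array([np.sin(a),-np.cos(a)])
for n,x,y,z0,z1,R in(('jar',548,-186,30,62,50),('dropper',500,-259,10,50,22)):
    Q=A[(np.hypot(A[:,0]-x,A[:,1]-y)<R)&(A[:,2]>z0)&(A[:,2]<z1)]
    (c,r)=cv2.minEnclosingCircle(Q[:,:2].astype(np.float32));print(n,c,r,len(Q),'along',(np.array(c)-C)@L,'normal',(np.array(c)-C)@N)
T=C-8*L;delta(T[0],T[1],187,-0.553)
f=im['frame'].copy()
for s in(32+10,-32-10):
  for b in(-19,3):
    p=np.append(T+s*N+(b+8)*L,46);u,v=wproj(im,p);cv2.circle(f,(int(u),int(v)),2,(255,0,0),-1)
save(f,'w5.png')
"
```

```text
jar (540.6912841796875, -181.8291015625) 42.48113250732422 5054 along 42.38125062621957 normal 67.72494834679156
dropper (500.5672912597656, -258.8066101074219) 12.494471549987793 459 along -44.19608962682812 normal 74.03650792659977
t 10.38 at [ 453.8 -187.2  188.2] yaw -0.559 F [0.8 0.  0.1] w 85.4
lin [3.4 0.1 1.2] turn -0.006
```

View pics/w5.png

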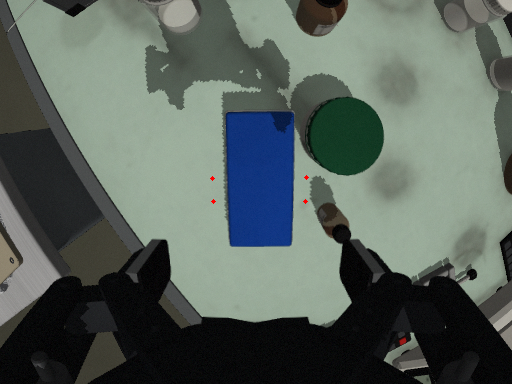

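The blue box is at (260,178), jar (345,135) and dropper (330,218). The planned finger spots (red dots) are clear of both.

step_arm(linear=[[3, 0, 30], [3, 0, 65], [3, 0, 90], [3, 0, 110], [3, 0, 110]], yaw=[0, 0, 0, 0, 0], gripper=[1, 1, 1, 1, 1])

```text
clock: 10.8
eef_pos: [454.5, -188.0, 75.7]
tool_rot: [3.141, 0.007, -0.561]
force: [0.2, 0.4, 0.1]
width: 85.2
```

```bash
python3 -c "
from h import *
im=cams.get_image('wrist')
delta(456.6,-189.1,36,-0.555)
save(im['frame'],'w6.png')
im=cams.get_image('side');save(cv2.resize(im['frame'][180:320,200:400],None,fx=3.5,fy=3.5),'s4.png')
"
```

```text
t 10.85 at [ 455.4 -188.6   77.5] yaw -0.561 F [0.3 0.8 0.5] w 85.4
lin [ 1.3 -0.3 41.5] turn -0.006
```

View pics/w6.png

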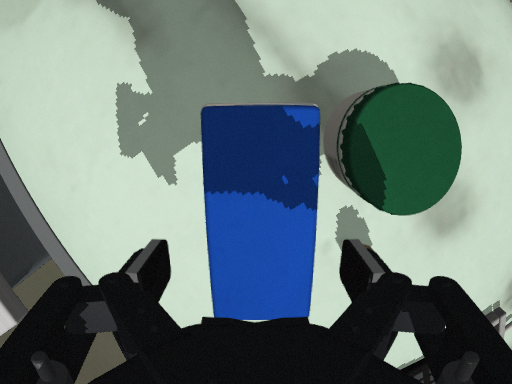

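View pics/s4.png

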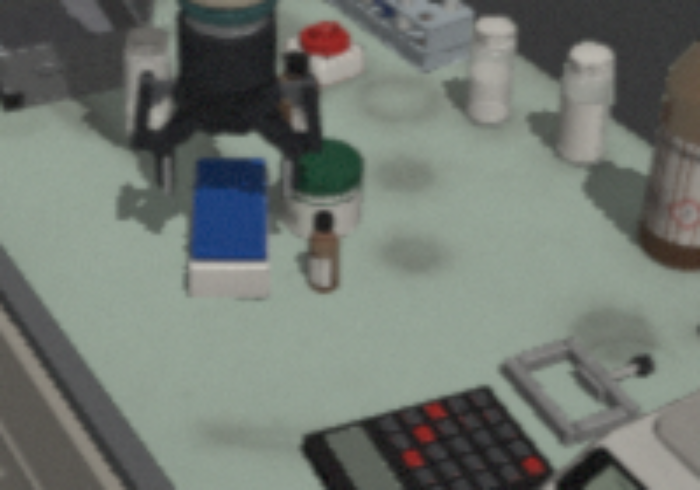

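step_arm(linear=[[2, 0, 8], [2, 0, 18], [2, 0, 28], [2, 0, 36], [2, 0, 41], [2, 0, 41], [2, 0, 41]], yaw=[0, 0, 0, 0, 0, 0, 0], gripper=[1, 1, 1, 1, 1, 1, 1])

```text
clock: 11.48
eef_pos: [458.2, -190.1, 37.6]
tool_rot: [3.141, 0.001, -0.562]
force: [0.0, 0.1, 0.0]
width: 85.4
```

step_arm(linear=[[0, 0, 0], [0, 0, 0], [0, 0, 0], [0, 0, 0], [0, 0, 0], [0, 0, 0], [0, 0, 0], [0, 0, 0]], yaw=[0, 0, 0, 0, 0, 0, 0, 0], gripper=[0.8, 0.65, 0.55, 0.5, 0.3, 0, -1, -1])

```text
clock: 12.15
eef_pos: [458.5, -190.0, 38.6]
tool_rot: [-3.141, -0.0, -0.562]
force: [-1.5, 0.3, 6.4]
width: 63.0
```

step_arm(linear=[[0, 0, -8], [0, 0, -20], [0, 0, -40], [0, 0, -70], [0, 0, -105], [0, 0, -140], [0, 0, -160], [0, 0, -160]], yaw=[0, 0, 0, 0, 0, 0, 0, 0], gripper=[-1, -1, -1, -1, -1, -1, -1, -1])

```text
clock: 12.82
eef_pos: [460.7, -191.3, 202.4]
tool_rot: [-3.14, -0.008, -0.562]
force: [0.6, -0.8, -0.5]
width: 63.1
```

```bash
python3 -c "
from h import *
im=cams.get_image('side');save(cv2.resize(im['frame'][60:300,150:450],None,fx=2.5,fy=2.5),'s5.png')
delta(464.8,167,195,-0.153)
"
```

```text
t 12.87 at [ 459.8 -190.5  200.3] yaw -0.562 F [-0.5  0.3 -1. ] w 62.9
lin [-186.1 -305.2    5.3] turn -0.409
```

View pics/s5.png

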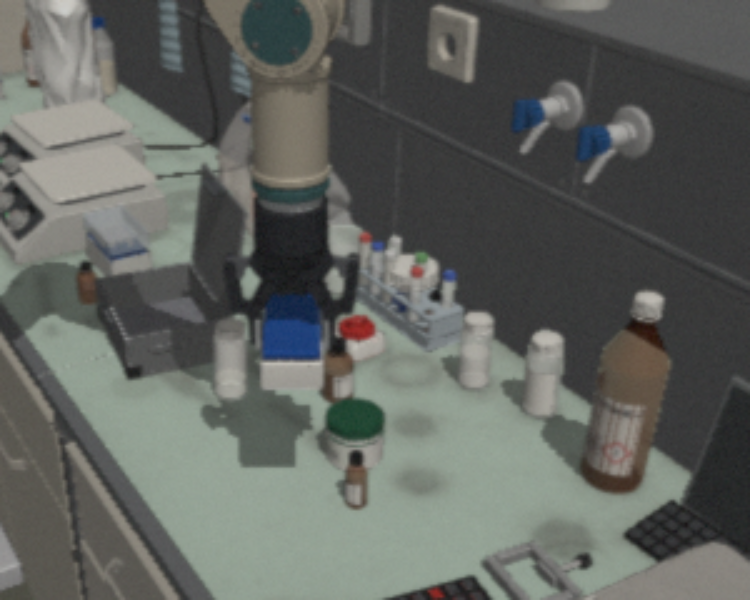

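The box hangs level in the gripper, and the jar and dropper are untouched. I carry it to the case.

step_arm(linear=[[-12, -20, 0], [-30, -50, 0], [-50, -82, 0], [-70, -115, 0], [-90, -148, 0], [-110, -180, 0], [-128, -210, 0], [-146, -240, 0]], yaw=[-0.05, -0.1, -0.15, -0.2, -0.25, -0.3, -0.35, -0.409], gripper=[-1, -1, -1, -1, -1, -1, -1, -1])

```text
clock: 13.53
eef_pos: [461.4, 92.7, 196.8]
tool_rot: [3.141, 0.003, -0.15]
force: [0.3, -0.0, -1.6]
width: 63.3
```

```bash
python3 -c "
from h import *
delta(464.8,167,190,-0.153)
"
```

```text
t 13.53 at [461.4  92.7 196.8] yaw -0.15 F [ 0.3 -0.  -1.6] w 63.3
lin [ -7.8 -74.    6.8] turn 0.003
```

step_arm(linear=[[-2, -22, 0], [-4, -44, 0], [-6, -62, 0], [-8, -72, 2], [-8, -74, 4], [-8, -74, 5], [-8, -74, 5]], yaw=[0, 0, 0, 0, 0, 0, 0], gripper=[-1, -1, -1, -1, -1, -1, -1])

```text
clock: 14.12
eef_pos: [465.7, 163.6, 192.3]
tool_rot: [3.14, 0.001, -0.155]
force: [-0.1, 0.2, -1.1]
width: 62.9
```

```bash
python3 -c "
from h import *
im=cams.get_image('wrist');save(im['frame'],'w7.png')
P=wcloud(im);Q=P[(P[:,2]>56)&(P[:,2]<70)&(P[:,0]>370)&(P[:,0]<560)&(P[:,1]>60)&(P[:,1]<290)]
print(cv2.minAreaRect(Q[:,:2].astype(np.float32)),len(Q))
f=im['frame'].astype(int);blue=(f[:,:,2]>f[:,:,0]+60)&(f[:,:,2]>f[:,:,1]+30)
B=wcloud(im,blue);B=B[np.hypot(B[:,0]-465,B[:,1]-170)<110];print('box',cv2.minAreaRect(B[:,:2].astype(np.float32)),np.percentile(B[:,2],[5,50,95]))
im=cams.get_image('side');save(cv2.resize(im['frame'][60:300,150:450],None,fx=2.5,fy=2.5),'s6.png')
im=cams.get_image('top');f=im['frame'].astype(int);save(cv2.resize(im['frame'][130:270,100:350],None,fx=3,fy=3),'t6.png')
delta(464.8,167,46,-0.153)
"
```

```text
((466.6432800292969, 194.27426147460938), (142.28065490722656, 148.47283935546875), 81.43914031982422) 3648
box ((467.6764831542969, 184.32809448242188), (98.64602661132812, 62.89971923828125), 80.88565063476562) [199.16336343 200.22502064 201.20424272]
t 14.27 at [466.3 163.7 193. ] yaw -0.155 F [ 0.6  0.6 -1.3] w 63.4
lin [ -2.   -3.1 147. ] turn -0.002
```

View pics/w7.png

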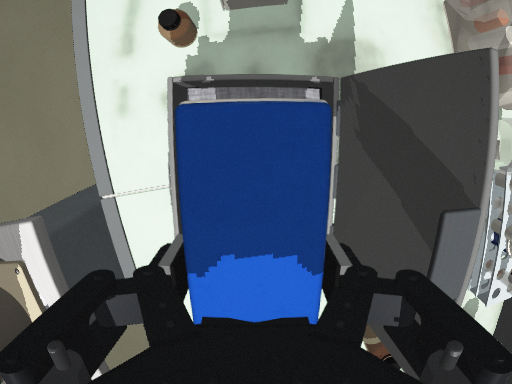

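View pics/s6.png

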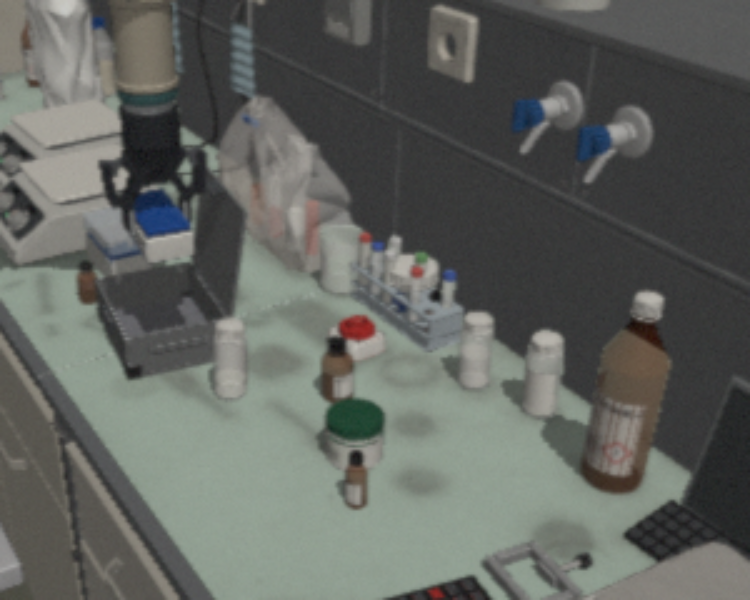

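View pics/t6.png

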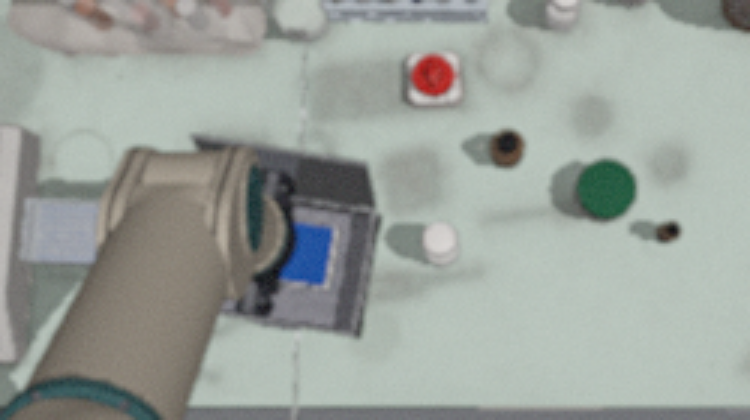

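step_arm(linear=[[-5, -3, 15], [-5, -3, 40], [-5, -3, 70], [-5, -3, 95], [-5, -3, 115], [-5, -3, 128], [-5, -3, 136], [-5, -3, 136]], yaw=[0, 0, 0, 0, 0, 0, 0, 0], gripper=[-1, -1, -1, -1, -1, -1, -1, -1])

```text
clock: 14.93
eef_pos: [461.3, 167.8, 55.8]
tool_rot: [3.14, 0.002, -0.154]
force: [-0.4, 0.1, -1.1]
width: 63.2
```

step_arm(linear=[[0, 0, 1], [0, 0, 2], [0, 0, 3], [0, 0, 4], [0, 0, 4], [0, 0, 4]], yaw=[0, 0, 0, 0, 0, 0], gripper=[-1, -1, -1, -1, -1, -1])

```text
clock: 15.43
eef_pos: [461.9, 169.1, 53.3]
tool_rot: [-3.141, -0.0, -0.153]
force: [-0.1, -0.1, -1.0]
width: 63.0
```

step_arm(linear=[[0, 0, 1], [0, 0, 2], [0, 0, 3], [0, 0, 4], [0, 0, 5], [0, 0, 5]], yaw=[0, 0, 0, 0, 0, 0], gripper=[-1, -1, -1, -1, -1, -1])

```text
clock: 15.93
eef_pos: [461.6, 168.8, 47.7]
tool_rot: [3.141, 0.0, -0.153]
force: [-0.1, 0.0, -1.7]
width: 63.0
```

step_arm(linear=[[0, 0, 1], [0, 0, 2], [0, 0, 2], [0, 0, 2]], yaw=[0, 0, 0, 0], gripper=[-1, -1, -1, -1])

```text
clock: 16.27
eef_pos: [461.8, 168.9, 46.6]
tool_rot: [-3.141, -0.0, -0.153]
force: [-1.2, -0.8, 7.7]
width: 62.8
```

step_arm(linear=[[0, 0, 0], [0, 0, 0], [0, 0, 0], [0, 0, 0], [0, 0, 0], [0, 0, 0]], yaw=[0, 0, 0, 0, 0, 0], gripper=[0.5, 0.55, 0.6, 0.7, 0.8, 0.8])

```text
clock: 16.77
eef_pos: [461.7, 168.8, 45.9]
tool_rot: [3.142, 0.0, -0.153]
force: [-0.5, -0.2, 0.4]
width: 77.0
```

step_arm(linear=[[0, 0, -10], [0, 0, -30], [0, 0, -60], [0, 0, -100], [0, 0, -140], [0, 0, -180], [0, 0, -200], [0, 0, -200]], yaw=[0, 0, 0, 0, 0, 0, 0, 0], gripper=[0.8, 0.8, 0.8, 0.8, 0.8, 0.8, 0.8, 0.8])

```text
clock: 17.43
eef_pos: [464.3, 169.4, 251.1]
tool_rot: [-3.136, -0.008, -0.153]
force: [-0.2, 0.0, 0.8]
width: 77.3
```

```bash
python3 -c "
from h import *
im=cams.get_image('wrist');save(im['frame'],'w8.png')
f=im['frame'].astype(int);blue=(f[:,:,2]>f[:,:,0]+60)&(f[:,:,2]>f[:,:,1]+30)
B=wcloud(im,blue);B=B[np.hypot(B[:,0]-465,B[:,1]-170)<90];print('box',cv2.minAreaRect(B[:,:2].astype(np.float32)),np.percentile(B[:,2],[5,50,95]))
P=wcloud(im);
L=P[(P[:,0]>525)&(P[:,0]<610)&(P[:,1]>70)&(P[:,1]<250)&(P[:,2]>85)&(P[:,2]<225)]
c=L.mean(0);U,S,V=np.linalg.svd(L-c,full_matrices=False);print('lid',c,V[2],S/np.sqrt(len(L)),len(L),L[:,2].max())
im=cams.get_image('side');save(cv2.resize(im['frame'][60:300,150:450],None,fx=2.5,fy=2.5),'s8.png')
L=cloud(im);L=L[(L[:,0]>525)&(L[:,0]<610)&(L[:,1]>70)&(L[:,1]<250)&(L[:,2]>85)&(L[:,2]<225)]
c=L.mean(0);U,S,V=np.linalg.svd(L-c,full_matrices=False);print('lid',c,V[2],S/np.sqrt(len(L)),len(L),L[:,2].max())
delta(462,169,250,-0.153)
"
```

```text
box ((460.27069091796875, 167.61134338378906), (142.77035522460938, 59.62013244628906), 81.8232421875) [53.30197726 54.59691526 55.82070796]
lid [554.64201075 186.30922319 170.10120961] [-0.97539184  0.18540701  0.11931051] [41.55499881 37.93677429  4.66541102] 16793 220.16062177216645
lid [549.70065936 149.35683138 154.75724194] [-0.97902667  0.14731973  0.14072555] [52.5803843  40.31150725  3.49981953] 751 220.16985003629134
t 17.53 at [461.7 169.1 247.1] yaw -0.153 F [ 0.  -0.2 -0.3] w 76.8
lin [ 0.3  0.1 -2.9] turn 0.0
```

View pics/w8.png

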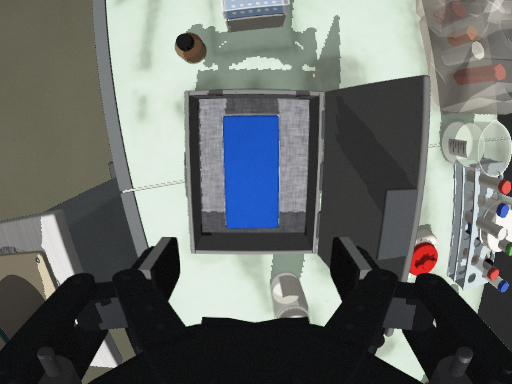

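View pics/s8.png

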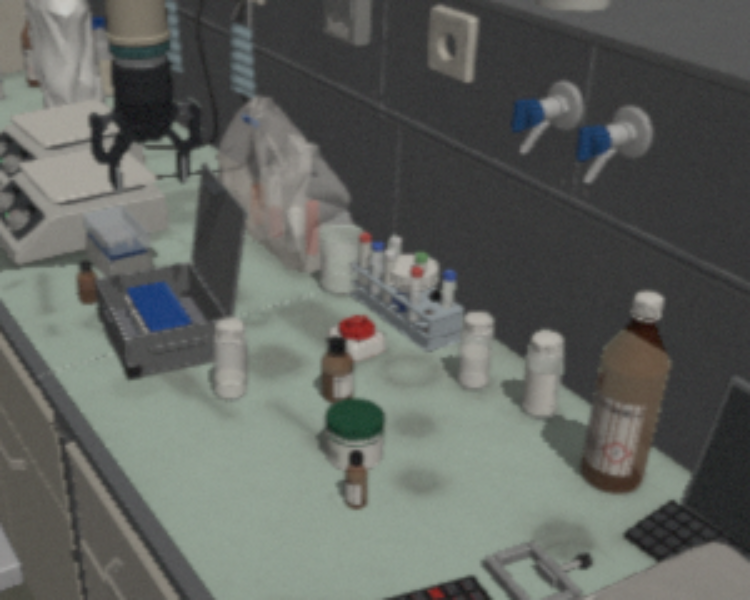

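```bash
python3 -c "
from h import *
t=np.load('top0.npz');s=np.load('side0.npz')
for n,im in(('t',t),('s',s)):
    P=cloud(im);c=(P[:,:2]-[466,175.3]);X=c@[.988,-.153];Y=c@[.153,.988]
    m=(X>115)&(X<330)&(abs(Y)<110)&(P[:,2]>20)
    for a in range(115,330,25):
        q=m&(X>=a)&(X<a+25);print(n,a,q.sum(),np.round(np.percentile(P[q,2],[50,98]))if q.sum() else '',np.round([Y[q].min(),Y[q].max()]) if q.sum() else '')
im=t;P=cloud(t);c=(P[:,:2]-[466,175.3]);X=c@[.988,-.153];Y=c@[.153,.988]
m=(X>60)&(X<115)&(abs(Y)<100)&(P[:,2]>195);Q=P[m];print('lid top',np.round([X[m].min(),X[m].max(),Y[m].min(),Y[m].max(),Q[:,2].max()]))
delta(466+140*.988,175.3-140*.153,270,1.418)
"
```

```text
t 115 0  
t 140 0  
t 165 0  
t 190 4 [22. 26.] [-107. -103.]
t 215 69 [ 93. 130.] [-110.  109.]
t 240 524 [497. 503.] [-110.  109.]
t 265 1467 [500. 613.] [-109.  110.]
t 290 1979 [500. 619.] [-110.  110.]
t 315 1126 [500. 620.] [-110.  110.]
s 115 0  
s 140 0  
s 165 0  
s 190 2 [21. 22.] [-109. -105.]
s 215 74 [ 92. 129.] [-109.  110.]
s 240 314 [106. 500.] [-106.  110.]
s 265 588 [138. 593.] [-110.  110.]
s 290 873 [152. 601.] [-107.  110.]
s 315 666 [382. 598.] [-109.  110.]
lid top [ 74. 103. -89.  88. 221.]
t 17.53 at [461.7 169.1 247.1] yaw -0.153 F [ 0.  -0.2 -0.3] w 76.8
lin [143.3  -6.6 -22.9] turn -1.571
```

No obstacle stands behind the lid within about 75 mm. I rise, turn a quarter and close the fingers, then go over the lid.

step_arm(linear=[[0, 0, -15], [0, 0, -33], [0, 0, -33], [0, 0, -33], [0, 0, -33], [0, 0, -33], [0, 0, -33], [0, 0, -33]], yaw=[-0.12, -0.24, -0.36, -0.48, -0.6, -0.72, -0.84, -0.96], gripper=[-1, -1, -1, -1, -1, -1, -1, -1])

```text
clock: 18.2
eef_pos: [460.5, 168.4, 277.4]
tool_rot: [-3.14, 0.003, 0.813]
force: [0.8, 0.2, -0.2]
width: 0.0
```

step_arm(linear=[[0, 0, 0], [0, 0, 0], [0, 0, 0], [0, 0, 0], [0, 0, 0], [0, 0, 0], [0, 0, 0]], yaw=[-0.12, -0.24, -0.36, -0.48, -0.6, -0.61, -0.61], gripper=[-1, -1, -1, -1, -1, -1, -1])

```text
clock: 18.78
eef_pos: [461.0, 168.4, 277.8]
tool_rot: [-3.139, 0.001, 1.414]
force: [0.6, -0.1, -0.6]
width: -0.5
```

```bash
python3 -c "
from h import *
delta(466+130*.988,175.3-130*.153,280,1.418)
"
```

```text
t 18.78 at [461.  168.4 277.8] yaw 1.414 F [ 0.6 -0.1 -0.6] w -0.5
lin [  8.  133.9  -2.2] turn -0.004
```

step_arm(linear=[[1, 20, -5], [2, 45, -5], [4, 75, -5], [6, 105, -5], [8, 125, -5], [8, 134, -5], [8, 134, -5], [8, 134, -5]], yaw=[0, 0, 0, 0, 0, 0, 0, 0], gripper=[-1, -1, -1, -1, -1, -1, -1, -1])

```text
clock: 19.45
eef_pos: [594.2, 156.2, 283.0]
tool_rot: [-3.139, 0.001, 1.416]
force: [-0.5, -0.2, 0.5]
width: 0.1
```

step_arm(linear=[[0, 0, 15], [0, 0, 35], [0, 0, 55], [0, 0, 70], [0, 0, 75], [0, 0, 75], [0, 0, 75]], yaw=[0, 0, 0, 0, 0, 0, 0], gripper=[-1, -1, -1, -1, -1, -1, -1])

```text
clock: 20.03
eef_pos: [594.9, 156.6, 209.6]
tool_rot: [-3.142, -0.0, 1.417]
force: [0.4, -0.4, 0.5]
width: -0.1
```

```bash
python3 -c "
from h import *
im=cams.get_image('side');save(cv2.resize(im['frame'][40:240,130:380],None,fx=3,fy=3),'s9.png')
delta(466+130*.988,175.3-130*.153,280,1.418)
p=ctrl.read_state()['eef_pos'];c=p[:2]-[466,175.3];print('caseX',c@[.988,-.153],'Y',c@[.153,.988])
"
```

```text
t 20.08 at [595.5 156.6 210.1] yaw 1.417 F [0.4 0.  0.3] w 0.4
lin [ -1.4  -0.8 -69.9] turn -0.001
caseX 130.77972649130393 Y 1.3636972915797467
```

View pics/s9.png

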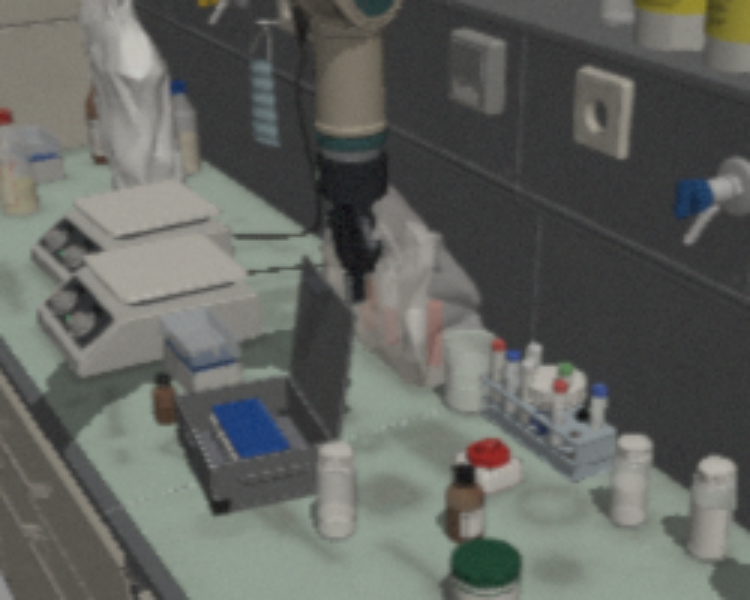

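step_arm(linear=[[-1, -10, 0], [-1, -22, 0], [-1, -32, 0], [-1, -42, -2], [-1, -52, -4], [-1, -65, -5], [-1, -78, -5], [-1, -90, -5]], yaw=[0, 0, 0, 0, 0, 0, 0, 0], gripper=[-1, -1, -1, -1, -1, -1, -1, -1])

```text
clock: 20.75
eef_pos: [506.1, 169.3, 214.9]
tool_rot: [3.14, -0.001, 1.417]
force: [1.4, 0.2, -0.7]
width: -0.3
```

```bash
cat >> h.py <<'E'
def cs():
    s=ctrl.read_state();p=s['eef_pos'];c=p[:2]-[466,175.3];print('t',s['clock'],'caseX',round(c@[.988,-.153],1),'Y',round(c@[.153,.988],1),'z',round(p[2],1),'F',np.round(s['force'],1))
E
python3 -c "
from h import *
im=cams.get_image('side');save(cv2.resize(im['frame'][40:240,130:380],None,fx=3,fy=3),'s10.png')
cs()
"
```

```text
t 20.8 caseX 37.5 Y 0.2 z 214.7 F [-2.6 -0.7 -1. ]
```

View pics/s10.png

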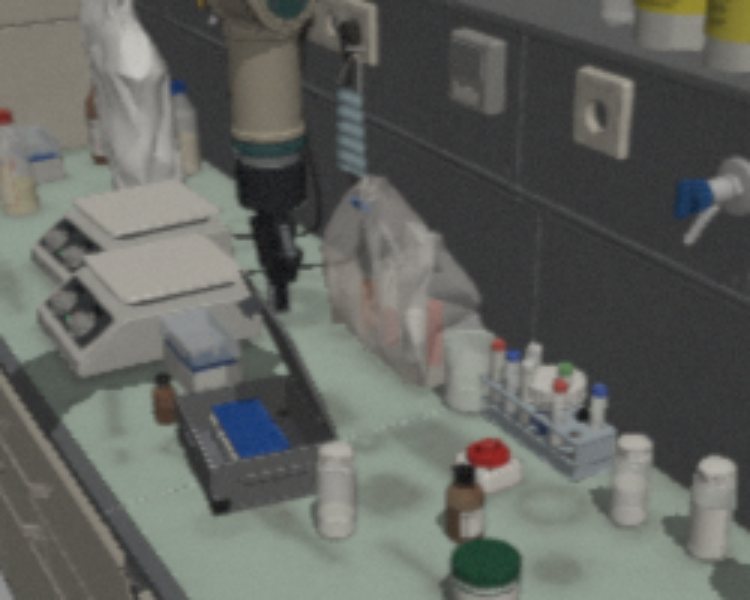

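The lid follows, now leaning forward over the case. I continue along the arc.

step_arm(linear=[[0, -12, 5], [0, -24, 12], [0, -35, 19], [0, -50, 32], [0, -63, 46], [0, -73, 62], [0, -81, 78], [0, -84, 88]], yaw=[0, 0, 0, 0, 0, 0, 0, 0], gripper=[-1, -1, -1, -1, -1, -1, -1, -1])

```text
clock: 21.47
eef_pos: [421.7, 182.3, 125.4]
tool_rot: [-3.14, 0.0, 1.418]
force: [0.2, 0.4, 0.8]
width: 0.3
```

```bash
python3 -c "
from h import *
im=cams.get_image('side');save(cv2.resize(im['frame'][40:240,130:380],None,fx=3,fy=3),'s11.png')
cs()
"
```

```text
t 21.5167 caseX -45.7 Y -0.4 z 124.2 F [-1.1 -0.6 -1.6]
```

View pics/s11.png

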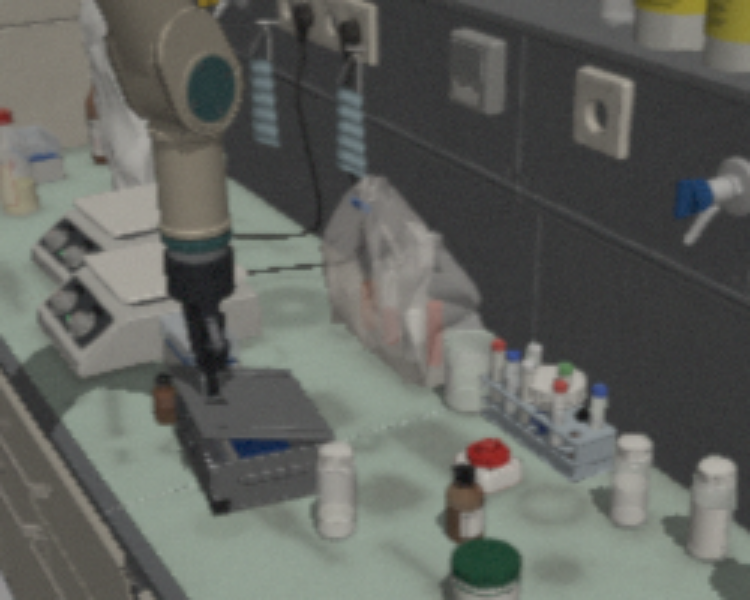

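step_arm(linear=[[0, -2, 8], [0, -4, 14], [0, -5, 18], [0, -5, 21], [0, -5, 23], [0, -5, 25]], yaw=[0, 0, 0, 0, 0, 0], gripper=[-1, -1, -1, -1, -1, -1])

```text
clock: 22.02
eef_pos: [418.5, 182.7, 100.9]
tool_rot: [3.141, -0.0, 1.417]
force: [-0.2, -1.1, 0.1]
width: 0.1
```

step_arm(linear=[[0, 0, 2], [0, 0, 4], [0, 0, 5], [0, 0, 6], [0, 0, 6]], yaw=[0, 0, 0, 0, 0], gripper=[-1, -1, -1, -1, -1])

```text
clock: 22.43
eef_pos: [418.4, 182.7, 95.5]
tool_rot: [3.141, -0.0, 1.417]
force: [-2.0, -0.7, 7.1]
width: -0.1
```

step_arm(linear=[[0, 0, 1], [0, 0, 2], [0, 0, 2], [0, 0, 2]], yaw=[0, 0, 0, 0], gripper=[-1, -1, -1, -1])

```text
clock: 22.77
eef_pos: [418.4, 182.7, 95.2]
tool_rot: [3.141, -0.001, 1.417]
force: [-4.0, -2.3, 29.8]
width: 0.0
```

step_arm(linear=[[0, 0, -5], [0, 0, -20], [0, 0, -50], [0, 0, -90], [0, 0, -130], [0, 0, -160], [0, 0, -160]], yaw=[0, 0, 0, 0, 0, 0, 0], gripper=[-1, -1, -1, -1, -1, -1, -1])

```text
clock: 23.35
eef_pos: [421.6, 184.0, 258.5]
tool_rot: [3.132, -0.007, 1.417]
force: [0.8, 0.4, 0.2]
width: 0.0
```

```bash
python3 -c "
from h import *
cs()
for n in('side','wrist'):
    im=cams.get_image(n);save(im['frame'] if n=='wrist' else cv2.resize(im['frame'][60:300,150:450],None,fx=2.5,fy=2.5),n+'12.png')
    P=(wcloud if n=='wrist' else cloud)(im);c=(P[:,:2]-[466,175.3]);X=c@[.988,-.153];Y=c@[.153,.988]
    m=(X>-70)&(X<65)&(abs(Y)<80)&(P[:,2]>40)&(P[:,2]<110)
    A=np.c_[X[m],Y[m],np.ones(m.sum())];s=np.linalg.lstsq(A,P[m,2],rcond=None)[0];print(n,m.sum(),'plane',s)
    for a in(-60,-30,0,30,55):
        q=m&(abs(X-a)<8);print(a,np.median(P[q,2]).round(1))
    for k in ('bottle',):
      for r in cams.regions_of(n,k):
        Q=(wcloud if n=='wrist' else cloud)(im,r['pixels']);print(k,round(r['conf'],2),r['pixel'],np.round(np.percentile(Q,[3,50,97],axis=0)))
"
```

```text
t 23.35 caseX -45.2 Y 1.8 z 258.5 F [0.8 0.4 0.2]
side 886 plane [4.63219115e-04 1.97164429e-04 7.08989205e+01]
-60 70.8
-30 71.1
0 70.6
30 70.7
55 70.9
bottle 0.68 [285.8, 206.2] [[578. -93.  10.]
 [590. -82.  49.]
 [607. -63.  83.]]
bottle 0.59 [183.0, 174.0] [[401. 313.   1.]
 [411. 323.  34.]
 [422. 336.  65.]]
bottle 0.53 [209.2, 175.2] [[385.  86.  50.]
 [457. 166.  71.]
 [536. 265.  74.]]
wrist 13549 plane [2.44369541e-03 3.49244247e-04 7.09845395e+01]
-60 70.8
-30 70.8
0 70.8
30 70.9
55 70.8
bottle 0.56 [372.2, 154.3] [[398. 315.   6.]
 [410. 323.  45.]
 [425. 335.  63.]]
```

View pics/side12.png

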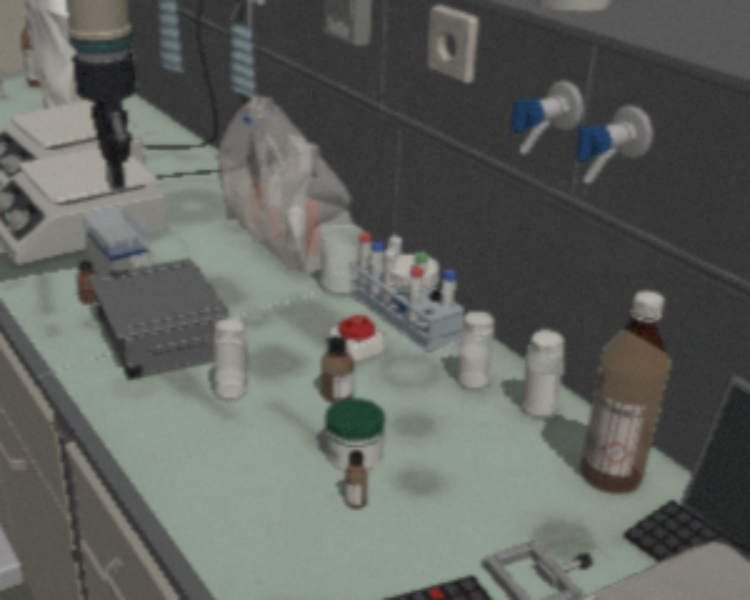

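View pics/wrist12.png

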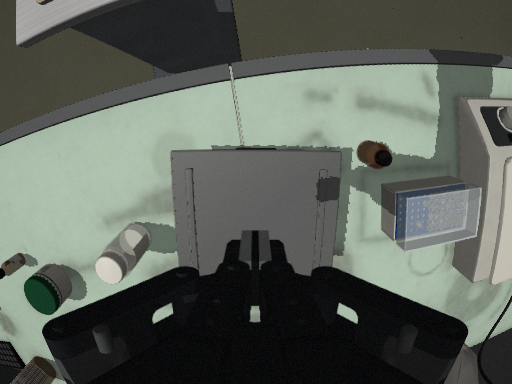

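The lid lies level: 70.8 mm all over, slope under 0.003, against 70.5 mm when shut. The bottle stands upright at side12 (338,372), and nothing else has moved. I hand the job in.

```bash
python3 -c "
from h import *
print(ctrl.finish_job()); cs()"
```

```text
the job is handed in; nothing more can be done
None
the job is handed in; nothing more can be done
```

The job is handed in at about 23.5 s of the 72 s allowed; no verdict is reported.

- **Bottle:** I took the larger bottle out of the case and stood it upright on free bench at about (597, -70) mm. The last side picture shows it upright with its top near 83 mm.
- **Tube box:** I gripped the blue-lidded box clear of the jar and dropper and set it flat near the middle of the case. After release its top read 54.6 mm, against 54 mm expected (8 mm floor plus 46 mm box). This was checked only before the lid closed.
- **Lid:** I swung it over and pressed to about 30 N until it stopped. Depth from two cameras then put its outer face level at about 70.8 mm, with a slope under 0.003, against 70.5 mm when shut.
- **Everything else:** In the last pictures nothing else looks moved, judged by eye rather than measured. The gripper ended clear at about 258 mm height.

No check failed. The networks gave a few false detections, such as the closed case reported as a bottle, which the pictures ruled out.

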